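# Switch the seesaw gate and feed the balls to the other tray

### The job

The little feeder's seesaw gate is tipped towards one of its two trays. With a fingertip, rock the gate over its pivot so that it tips the other way; only then push the release slide fully aside, so that the three wooden balls waiting on the ramp roll down the gate into that other tray. Do it all by pressing and pushing: do not pick up or touch the balls, and leave the handpiece, the cup and the stone carving where they stand.

Things in the scene. Friction and masses are not known exactly. Their poses are not given: they have to be found in the camera images.
- feeder: the wooden ball feeder, screwed to the bench, 540 mm wide (y). Origin: underside of its base board, beneath the middle of the gate. Its x axis points from the gate along the ramp's uphill direction, away from the robot (yaw within 0.35 rad), its y axis to the left, z up. 'Left' is its +y side. The ramp (48 mm wide over its walls) comes down towards -x and ends at x = 23 mm, above the gate's middle; its upper end is at x = 201 mm, 180 mm high
- gate (a joint): seesaw gate: wooden trough 280 mm long (feeder's y), 52 mm wide, sides 36 to 62 mm high, pivoting about the feeder's x axis at its origin, 85 mm above the bench. Rad: 0 level, +0.26 (stop) right end down, balls run to the right tray; -0.26 (stop) left end down, to the left tray. Starts at either stop. Its brass weight makes it fall to the nearer stop and stay; about 0.8 N on a pad rocks it over
- pad_left (a point): centre of the top of the gate's left thumb pad, a flat wooden plate 52 mm (x) by 45 mm (y), 5 mm thick, that sticks out of the trough towards the robot near its left end, at 115 mm from the pivot and 55 mm on the robot's side of the trough's centre line; moves with the gate, about 118 mm above the bench when up and 59 mm when down
- pad_right (a point): the same for the right thumb pad, near the gate's right end
- weight_top (a point): top centre of the brass weight (30 mm diameter, 34 mm high, upright on a rod) that stands on the gate's front side (30 mm towards the robot) above the pivot, 172 mm above the bench; it leans with the gate 23 mm towards its low end
- release (a joint): release slide: an aluminium plate standing across the ramp in front of the balls. In m: 0 is shut, 0.05 (stop) fully aside to the feeder's left (+y); the balls get past from about 0.04. It stays where it is left; sliding takes about 2 N
- release_block (a point): top centre of the dark wooden block on the release slide: 24 mm (x) by 18 mm (y) and 32 mm high, its top 220 mm above the bench, its underside 188 mm, on the plate 42 mm wide (y); shut, it stands over the ramp's middle, 55 mm from the feeder's origin along +x. Push its right (-y) face towards the feeder's left
- tray_left (a point): centre of the inner floor of the left tray, an open dark wooden tray 120 by 120 mm fixed on the feeder; floor 17 mm above the bench, walls up to 77 mm (36 mm towards the gate); 202 mm to the left of the pivot; axes as the feeder's
- tray_right (a point): the same for the right tray, 202 mm to the right of the pivot
- ball1_center (a point): centre of wooden ball 1 of 3, 32 mm in diameter, 14 g, loose on the ramp behind the release slide (lowest)
- ball2_center (a point): centre of wooden ball 2 of 3, 32 mm in diameter, 14 g, loose on the ramp behind the release slide (middle)
- ball3_center (a point): centre of wooden ball 3 of 3, 32 mm in diameter, 14 g, loose on the ramp behind the release slide (highest)
- handpiece: bystander: steel grinding handpiece standing upright with a round burr on top, 34 mm in diameter, 142 mm high; origin at the centre of its underside; loose
- cup: bystander: white ceramic cup, 72 mm in diameter, 80 mm high; origin at the centre of its underside; loose
- carving: bystander: low stone carving, 60 by 100 mm, 44 mm high, lying between the feeder and the robot; origin at the centre of its underside; loose
- ball1: wooden ball 1 as a  origin on its surface, turning with it; its centre is ball1_center
- ball2: wooden ball 2 as a  origin on its surface, turning with it; its centre is ball2_center
- ball3: wooden ball 3 as a  origin on its surface, turning with it; its centre is ball3_center
Not all that is in view belongs to the job. What is shaped like the ball1 but pink is not meant. Leave any yellow look-alike of the ball2 alone.

How it is judged:
On the way, in this order (a step that is already met when the one before it is completed fails the run):
1. the gate is tipped over to its other stop while the release slide is still shut (distance of pad_left from where it was at the start of the episode above 0.045 m and (value of joint gate above 0.2 rad or value of joint gate below -0.2 rad) and value of joint release below 0.012 m), for 0.2 s.
2. all three balls lie in the tray at the gate's new low end (distance of pad_left from where it was at the start of the episode above 0.045 m and (value of joint gate above 0.2 rad or value of joint gate below -0.2 rad) and ((value of joint gate above 0.2 rad and x of ball1_center in the frame of tray_right between -0.055 and 0.055 m and y of ball1_center in the frame of tray_right between -0.057 and 0.057 m and z of each of ball1_center, ball2_center, ball3_center in the frame of tray_right below 0.045 m and x of ball2_center in the frame of tray_right between -0.055 and 0.055 m and y of ball2_center in the frame of tray_right between -0.057 and 0.057 m and x of ball3_center in the frame of tray_right between -0.055 and 0.055 m and y of ball3_center in the frame of tray_right between -0.057 and 0.057 m) or (value of joint gate below -0.2 rad and x of ball1_center in the frame of tray_left between -0.055 and 0.055 m and y of ball1_center in the frame of tray_left between -0.057 and 0.057 m and z of each of ball1_center, ball2_center, ball3_center in the frame of tray_left below 0.045 m and x of ball2_center in the frame of tray_left between -0.055 and 0.055 m and y of ball2_center in the frame of tray_left between -0.057 and 0.057 m and x of ball3_center in the frame of tray_left between -0.055 and 0.055 m and y of ball3_center in the frame of tray_left between -0.057 and 0.057 m))), for 0.2 s.
At the end, for the whole second after the job is handed in: the gate rests near the stop opposite to its starting one (beyond 0.2 rad), the release slide is open (over 40 mm), and all three balls lie at rest inside the tray at the gate's low end (all of step 2 and value of joint release above 0.04 m and linear speed of each of ball1, ball2, ball3 below 0.05 m/s); the robot touches nothing.
It fails at once if a ball is touched by the robot (contact force between any of the fingers, the arm and ball1 above 0.3 N or contact force between any of the fingers, the arm and ball2 above 0.3 N or contact force between any of the fingers, the arm and ball3 above 0.3 N).
It fails at once if a ball is lifted (above 210 mm) (height (world z) of any of ball1_center, ball2_center, ball3_center above 0.21 m).
It fails at once if the steel grinding handpiece is displaced by more than 25 mm or tipped (distance of handpiece from where it was at the start of the episode above 0.025 m or angle between handpiece's own z axis and vertical above 0.5 rad).
It fails at once if the white cup is displaced by more than 25 mm or tipped (distance of cup from where it was at the start of the episode above 0.025 m or angle between cup's own z axis and vertical above 0.5 rad).
It fails at once if the stone carving is displaced by more than 25 mm or tipped (distance of carving from where it was at the start of the episode above 0.025 m or angle between carving's own z axis and vertical above 0.5 rad).
It also fails if it takes over 51 s, if anything falls off the work surface, if the arm or the gripper's body presses on something with over 40 N, if the wrist force passes 120 N, or if a joint passes its speed limit or range.

### The arm

A 7-joint arm with a two-finger parallel gripper is mounted at the origin on the work surface. World frame = base frame: x ahead of the robot, y to its left, z up, the work surface at z = 0. Lengths are in m, angles in rad, forces in N, time in s.
With the tool pointing down it reaches from about 0.4 to 0.9 m from the base axis. Payload 5.6 kg.
Tool frame: the origin (TCP) lies midway between the tips of the shut fingers; the grasp point (between the pads) lies 19 mm behind it; y points along the fingers, z is the direction in which the jaws open and shut, and the axes are right-handed (so a half turn about y gives the same grasp; the last joint's range is limited). The gripper opens to 92 mm and grips with 3 to 60 N. Pads are 20 mm wide; open, the fingers measure 128 mm over their backs; the gripper's body (75 mm by 189 mm) begins 69 mm behind the grasp point.
Start: joints at [-1.251, 0.468, -0.012, 1.603, 0.006, 1.071, -0.056], TCP at [0.231, 0.608, 0.215] pointing down, gripper open.
Joint ranges: [-2.53, 2.53], [-0.31, 2.02], [-1.57, 1.55], [0.28, 2.44], [-1.29, 4.43], [0.15, 1.84], [-2.92, 2.92]. Speed limits (rad/s): [2.57, 2.57, 3.14, 3.14, 3.14, 3.14, 3.14].

### API

Orientations are given as a 3x3 rotation matrix whose columns are the frame's x, y, z axes.
In Python, from station import env, effector, solver, viewer, workorder, search_frame, tip_of gives the robot as it stands. Calls block until the motion is done:
- env.reach(position, orientation): joint-space move of the TCP to a pose.
- env.movel(position, frame=None, rate=0.15): straight line of the TCP; frame=None keeps the orientation; rate is the mean speed in m/s.
- env.goto_joints(angles): joint-space move.
- effector.release() and effector.grasp(squeeze=None): open the fingers fully, or close them until they stop; squeeze is the grip in N (None keeps the last).
- env.pause(seconds).
- solver.inverse_kinematics(position, orientation): joint angles nearest the present ones, or None.
- env.sense(): the state.
- viewer.read_camera(name): name is "scene" or "top"; returns (picture, depth): 480x640x3 uint8, red, green, blue; 480x640 float32, m along the optical axis (not along the pixel's ray), 0 where there is no reading.
- viewer.camera_info(name): a dict with "intrinsics" (3x3 intrinsics, pixels), "dist_coeffs" ([k1, k2, p1, p2, k3] as OpenCV has them; the pictures are not rectified), "eye" and "rotation" of the camera in the world. Camera axes: x right, y up, looking along -z (the intrinsics and any distortion apply to the point x, -y, -z); pixel columns grow to the right and rows downward; lengths in m; the calibration is good to about 2 mm. A picture is of the moment at which its call begins. camera_info takes no time and is no camera call.
A pose or a line that the arm cannot do raises env.PlanningError and nothing moves.
- workorder.finish_job(): hands the job in, once; it reports no verdict.
Trained networks look in the newest picture that a camera, given by its name, has taken for a name from the list of things; names that differ only in an ending like _2 or _b are one class to them, and where a whole thing is asked for, a point or a joint stands for the part that bears it (a point fixed in the world has none). Each returns a list of dicts, best first, with "score" (0 to 1); they miss things now and then, are a little off and sometimes report something else, mostly with a low value. They report only what shows in the picture. A call takes as long as a camera call. They do not tell look-alikes from the thing itself.
- search_frame(camera, name): "at" ([x, y, z] in m, in world coordinates, good to about 4 mm: the middle of the surface that is visible of it).
- tip_of(camera, name): "at" ([x, y, z] in m, in world coordinates, good to about 4 mm: a listed point, or the origin of a listed thing).
The state is a dict: "t": time; "joint_positions": joint angles; "joint_velocities": joint speeds; "tau": joint torques, N m; "ee_pos": TCP position; "tcp_rot": TCP orientation; "wrist_force": force on the tool from outside, world axes, zero at the start; "moment": the same for the moment, N m; "gripper_width": finger opening in m.
Only numpy, scipy, OpenCV 4.12 (cv2) and the standard library are available. Lean on these libraries where they do the work, as an engineer would, in place of code of your own. Each camera call takes 0.05 s, during which the arm holds its last target.

## Working session

There is one attempt and no reset: what is moved stays moved. The work goes in short steps, each a Python script; the robot and the scene stay as the last script left them, time stands still between calls to the robot, and variables do not carry over. Pictures are saved under pics/ and viewed, and the job is handed in when it is done.

```bash
mkdir -p pics; ls
python3 - <<'E'
from station import *
import cv2
for c in("scene","top"):
    p,d=viewer.read_camera(c); cv2.imwrite(f"pics/{c}0.png",p[:,:,::-1])
    for n in["pad_left","pad_right","weight_top","release_block","tray_left","tray_right","feeder","ball1_center","ball2_center","ball3_center","handpiece","cup","carving"]:
        print(c,n,[(x["at"] if isinstance(x["at"],list) else x["at"].round(3).tolist(),round(x["score"],2)) for x in tip_of(c,n)][:3])
s=env.sense();print(s["t"],s["ee_pos"],s["tcp_rot"])
E
```

```text
pics
scene pad_left [([0.5044, 0.0619, 0.0596], 0.8)]
scene pad_right [([0.4978, -0.158, 0.1194], 0.86)]
scene weight_top [([0.525, -0.0241, 0.1785], 0.69)]
scene release_block [([0.6076, -0.0487, 0.2203], 0.67)]
scene tray_left [([0.5569, 0.1543, 0.0179], 0.91), ([0.6619, -0.048, 0.1651], 0.33)]
scene tray_right [([0.551, -0.2513, 0.0159], 0.76)]
scene feeder [([0.5529, -0.0489, -0.0008], 0.8)]
scene ball1_center [([0.6314, -0.0474, 0.1605], 0.54)]
scene ball2_center [([0.8206, 0.0455, 0.0144], 0.73), ([0.6612, -0.0473, 0.1671], 0.7), ([0.5491, -0.25, 0.0173], 0.63)]
scene ball3_center [([0.6888, -0.0501, 0.1661], 0.72)]
scene handpiece [([0.7486, 0.0671, 0.0004], 0.89)]
scene cup [([0.6968, -0.2282, 0.0036], 0.67), ([0.5243, -0.0236, 0.1749], 0.29)]
scene carving [([0.3857, -0.0426, -0.0003], 0.97), ([0.6875, -0.049, 0.1685], 0.69)]
top pad_left [([0.5058, 0.0649, 0.0637], 0.92)]
top pad_right [([0.4985, -0.1598, 0.1203], 0.94)]
top weight_top [([0.5237, -0.0222, 0.1728], 0.78), ([0.6584, -0.0456, 0.1633], 0.4)]
top release_block [([0.6079, -0.052, 0.2185], 0.61)]
top tray_left [([0.558, 0.1512, 0.0171], 0.89)]
top tray_right [([0.5476, -0.2506, 0.0165], 0.96)]
top feeder [([0.5547, -0.0527, -0.0006], 0.63)]
top ball1_center [([0.6294, -0.0508, 0.1624], 0.52), ([0.8188, -0.0756, 0.0172], 0.47)]
top ball2_center [([0.6595, -0.0466, 0.1654], 0.7), ([0.8175, 0.0407, 0.0186], 0.48)]
top ball3_center [([0.693, -0.0486, 0.1678], 0.51)]
top handpiece [([0.7474, 0.0705, 0.0033], 0.55)]
top cup []
top carving [([0.3828, -0.0455, 0.001], 0.86)]
1.4 [0.23074148 0.60767364 0.21460693] [[ 9.34868622e-01  6.89276619e-05  3.54993879e-01]
 [-3.54993882e-01  3.84346036e-05  9.34868623e-01]
 [ 5.07942593e-05 -9.99999997e-01  6.04002031e-05]]
```

View pics/scene0.png

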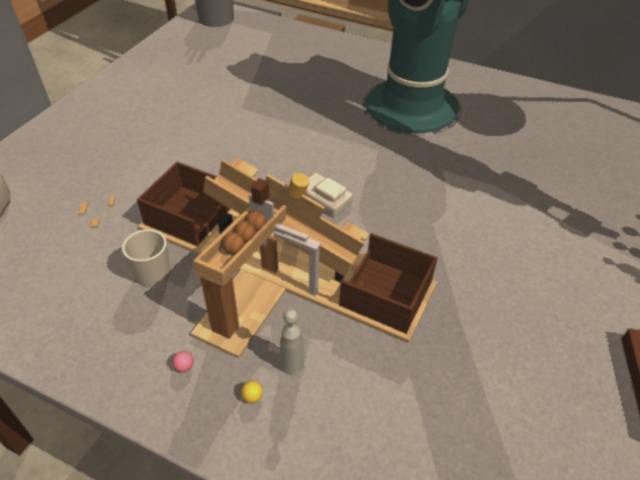

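View pics/top0.png

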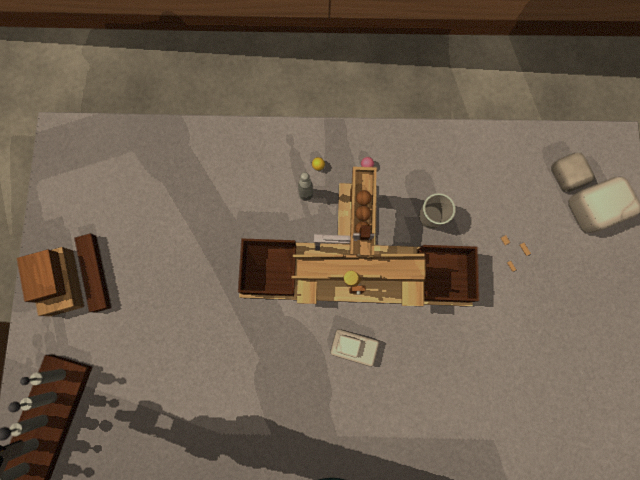

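Left end is down, so I need to press the right pad. The feeder is near (0.554, -0.050) with a yaw of about -0.025. The scene view shows the balls at about (245,232) and the block at (260,188). In the top view the weight is at (350,278) and the pads at (307,290) and (412,290).

```bash
cat > h.py <<'E'
from station import *
import numpy as np, cv2
yaw=-0.025; O=np.array([0.554,-0.0500,0]); X=np.array([np.cos(yaw),np.sin(yaw),0]); Y=np.array([-np.sin(yaw),np.cos(yaw),0])
def W(x,y,z): return O+x*X+y*Y+np.array([0,0,z])
def R(z):
    y=np.array([0,0,-1.]); return np.column_stack([np.cross(y,z),y,z])
def st(m=""):
    s=env.sense(); print(m,round(s["t"],2),s["ee_pos"].round(4) if hasattr(s["ee_pos"],"round") else s["ee_pos"],np.round(s["wrist_force"],1),round(s["gripper_width"],4)); return s
E
python3 - <<'E'
from h import *
effector.grasp(5); st()
env.movel([0.231,0.608,0.36]); st()
for sg in(1,-1):
    q=solver.inverse_kinematics(W(-.059,-.113,.3),R(sg*X)); print(q)
    q2=solver.inverse_kinematics(W(0.053,-.06,.3),R(sg*Y)); print(q2)
E
```

```text
2.74 [0.2307 0.6077 0.2146] [ 0.6 -0.4 -0.4] 0.0005
 3.86 [0.2308 0.6075 0.3588] [ 1.6 -0.7 -0.3] 0.0008
[-0.62166493  0.21604504  1.02772684  1.8684862  -0.20087794  1.16755721
  0.45033178]
[-0.45432792  0.39994947  0.78600507  1.63298349 -0.29636568  1.23251015
  1.93740871]
[-0.83160321  0.37269804  1.3829248   1.87506983 -0.39083522  1.21971222
 -2.48799337]
[-0.54297949  0.43801962  0.92521355  1.63792841 -0.3650598   1.24995211
 -1.14185047]
```

Run:
```python
from h import *
env.reach(W(-.059,-.115,.3),R(X)); st()
env.movel(W(-.059,-.115,.15)); st()
p,d=viewer.read_camera("scene"); cv2.imwrite("pics/s1.png",cv2.resize(p[130:350,120:450,::-1],None,fx=2.2,fy=2.2))
p,d=viewer.read_camera("top"); cv2.imwrite("pics/t1.png",cv2.resize(p[130:400,200:500,::-1],None,fx=2.2,fy=2.2))
```

```text
6.73 [ 0.4926 -0.1626  0.2999] [0.3 1.1 1.2] 0.0005
 7.88 [ 0.4928 -0.1638  0.1508] [-0.5 -0.9 -0.2] 0.0007
```

View pics/s1.png

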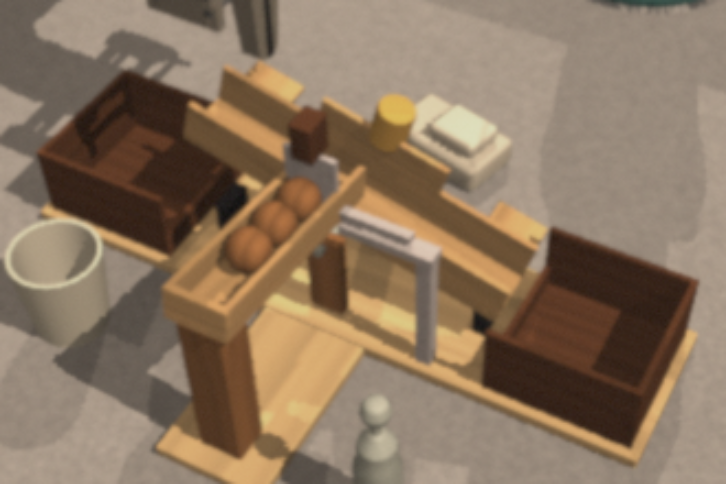

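View pics/t1.png

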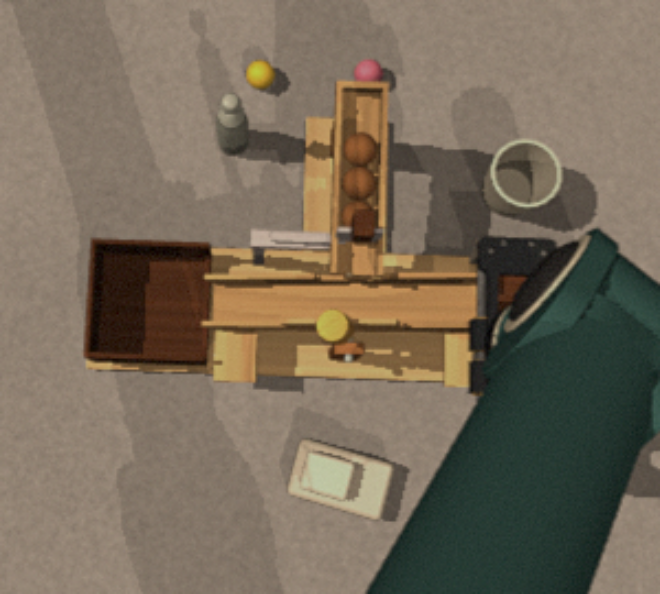

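The fingertip at scene crop (260,52) is just above the right pad at (272,82), clear of the trough. Next I press down in steps, watching the force.

Run:
```python
from h import *
def proj(c,P):
    i=viewer.camera_info(c); Pc=np.array(i["rotation"]).T@(np.array(P)-i["eye"]); Pc=Pc*[1,-1,-1]
    u,_=cv2.projectPoints(Pc.reshape(1,3),np.zeros(3),np.zeros(3),np.array(i["intrinsics"]),np.array(i["dist_coeffs"])); return u.ravel()
u=proj("scene",env.sense()["ee_pos"]);print((u-[120,130])*2.2)
u=proj("scene",[.498,-.159,.12]);print((u-[120,130])*2.2)
for z in(.125,.112,.1,.09,.08,.072):
    env.movel(W(-.059,-.114,z),rate=.06); s=st(z)
    if abs(s["wrist_force"][2])>15: break
p,d=viewer.read_camera("scene"); cv2.imwrite("pics/s2.png",cv2.resize(p[130:350,120:450,::-1],None,fx=2.2,fy=2.2))
```

```text
[260.67718834  51.94008301]
[265.54100106  87.33370525]
0.125 8.55 [ 0.492  -0.1627  0.1247] [-0.1  0.4 -0.3] 0.0002
0.112 8.92 [ 0.4918 -0.1624  0.1116] [ 0.1 -0.2  0.3] 0.0
0.1 9.27 [ 0.4918 -0.1625  0.0995] [ 0.1  0.3 -0.6] 0.0005
0.09 9.58 [ 0.4918 -0.1624  0.0896] [-0.3 -0.9  1. ] 0.0009
0.08 9.9 [ 0.4918 -0.1625  0.0796] [ 0.8 -0.2  0.4] 0.0003
0.072 10.18 [ 0.4919 -0.1624  0.0716] [ 0.3 -0.1 -0.8] 0.0007
```

View pics/s2.png

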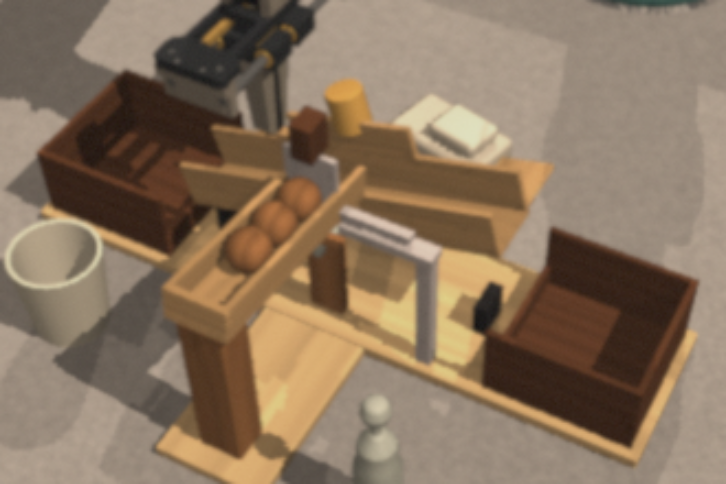

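The gate has flipped: the weight at crop (348,105) leans right and the left end is up. I'll retreat, confirm, and line up beside the block.

Run:
```python
from h import *
env.movel(W(-.059,-.114,.32),rate=.2); st()
for n in("pad_left","pad_right","release_block"):
    viewer.read_camera("scene"); print(n,[(np.round(x["at"],3),round(x["score"],2)) for x in tip_of("scene",n)][:2])
env.reach(W(.053,-.065,.3),R(Y)); st()
env.movel(W(.053,-.065,.203)); st()
p,d=viewer.read_camera("scene"); cv2.imwrite("pics/s3.png",cv2.resize(p[130:350,120:450,::-1],None,fx=2.2,fy=2.2))
p,d=viewer.read_camera("top"); cv2.imwrite("pics/t3.png",cv2.resize(p[130:400,200:500,::-1],None,fx=2.2,fy=2.2))
```

```text
11.62 [ 0.4916 -0.1623  0.3191] [-0.4 -0.2 -0.3] 0.0004
pad_left [(array([0.505, 0.062, 0.119]), 0.67)]
pad_right [(array([ 0.615, -0.05 ,  0.219]), 0.36)]
release_block [(array([ 0.613, -0.049,  0.22 ]), 0.96), (array([ 0.662, -0.049,  0.168]), 0.31)]
 13.24 [ 0.6052 -0.1166  0.3   ] [-0.5 -0.3  0.2] 0.0006
 14.04 [ 0.6059 -0.1166  0.2039] [ 0.1  0.2 -0.6] -0.0
```

View pics/s3.png

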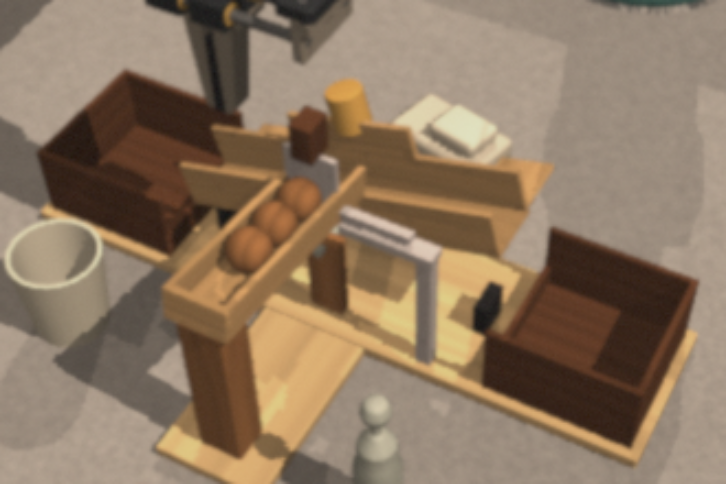

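View pics/t3.png

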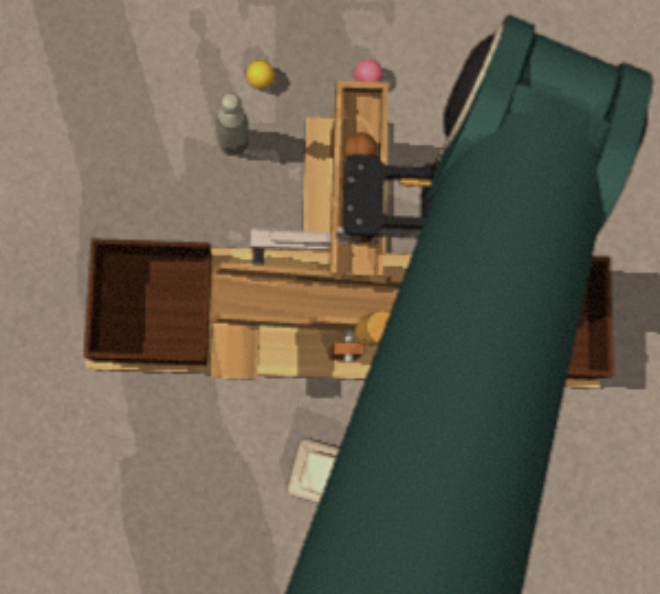

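The pad_left reading rose from 0.060 to 0.119 m, so the gate is over. The fingertip (225,108) sits to the right of the block (308,135) at the same height. Now I push.

Run:
```python
from h import *
for y in(-.03,.016,.020,.024,.027,.030,.033,.036,.039,.042):
    env.movel(W(.053,y,.203),rate=.08); s=st(y)
    if abs(s["wrist_force"][1])>12: break
p,d=viewer.read_camera("scene"); cv2.imwrite("pics/s4.png",cv2.resize(p[130:350,120:450,::-1],None,fx=2.2,fy=2.2))
print([(np.round(x["at"],3),round(x["score"],2)) for x in tip_of("scene","release_block")][:2])
```

```text
-0.03 14.72 [ 0.6063 -0.0809  0.203 ] [-0.1 -0.4  0.2] 0.0005
0.016 15.45 [ 0.6075 -0.035   0.203 ] [ 0.1 -0.  -0.5] 0.0
0.02 15.7 [ 0.6075 -0.0313  0.203 ] [0.7 0.2 0.3] 0.0007
0.024 15.95 [ 0.6076 -0.0271  0.203 ] [-0.1 -0.4  0.3] 0.0
0.027 16.2 [ 0.6077 -0.024   0.203 ] [ 0.2 -0.  -0.1] 0.0009
0.03 16.45 [ 0.6077 -0.0225  0.203 ] [-0.8 -4.5  0.2] 0.0008
0.033 16.7 [ 0.6076 -0.0223  0.2031] [ 0.1 -9.  -0.2] 0.0005
0.036 16.95 [ 0.6076 -0.0221  0.2032] [ -0.3 -14.8  -0.4] 0.0002
[(array([ 0.615, -0.   ,  0.218]), 0.93)]
```

View pics/s4.png

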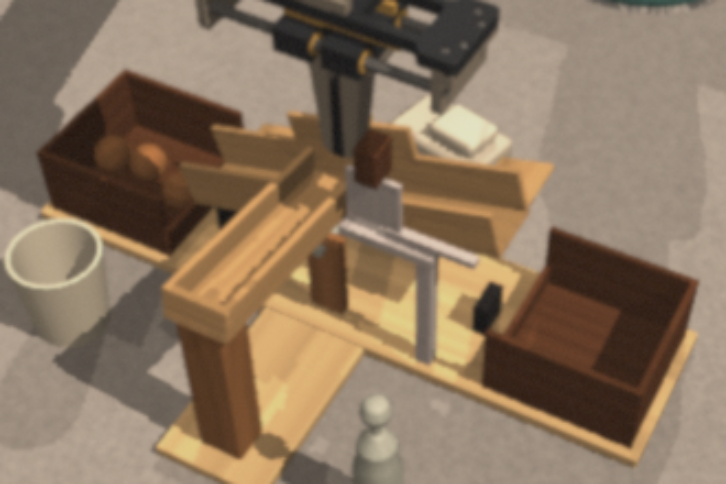

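The slide is at its stop, having moved about 50 mm. The balls show in the right tray at crop (110,152), (148,158) and (180,185). I'll back off, retreat and check.

Run:
```python
from h import *
env.movel(W(.053,.015,.203),rate=.08)
env.movel(W(.053,.015,.36),rate=.2); st()
env.movel([0.45,0.3,.38],rate=.25); st()
env.pause(0.5)
for c in("scene","top"):
    p,d=viewer.read_camera(c); cv2.imwrite(f"pics/{c}5.png",cv2.resize(p[130:400,120:500,::-1],None,fx=2,fy=2))
    for n in("ball1_center","ball2_center","ball3_center","pad_left","pad_right","release_block","tray_right","handpiece","cup","carving"): print(c,n,[(np.round(x["at"],3).tolist(),round(x["score"],2)) for x in tip_of(c,n)][:3])
st()
```

```text
18.4 [ 0.6068 -0.0358  0.3587] [-0.1 -0.6 -1. ] 0.0002
 20.03 [0.4507 0.2987 0.38  ] [-0.3 -0.3  0.3] 0.0003
scene ball1_center [([0.822, -0.076, 0.011], 0.62), ([0.548, -0.287, 0.032], 0.56)]
scene ball2_center [([0.816, 0.04, 0.016], 0.81), ([0.548, -0.256, 0.036], 0.6)]
scene ball3_center [([0.56, -0.213, 0.033], 0.5)]
scene pad_left [([0.502, 0.058, 0.121], 0.75)]
scene pad_right [([0.499, -0.161, 0.059], 0.71)]
scene release_block [([0.612, -0.0, 0.219], 0.67), ([0.555, -0.198, 0.027], 0.57)]
scene tray_right [([0.552, -0.251, 0.018], 0.59), ([0.749, 0.069, 0.0], 0.48)]
scene handpiece [([0.749, 0.071, 0.002], 0.63)]
scene cup [([0.699, -0.229, 0.002], 0.66)]
scene carving [([0.388, -0.043, 0.001], 0.76)]
top ball1_center [([0.552, -0.289, 0.036], 0.46), ([0.821, -0.073, 0.019], 0.4), ([0.382, -0.044, 0.001], 0.36)]
top ball2_center [([0.546, -0.253, 0.035], 0.65), ([0.82, 0.039, 0.017], 0.6)]
top ball3_center [([0.5, -0.163, 0.061], 0.72), ([0.563, -0.211, 0.036], 0.47)]
top pad_left [([0.504, 0.06, 0.121], 0.83), ([0.554, -0.261, 0.039], 0.18)]
top pad_right [([0.498, -0.163, 0.062], 0.83), ([0.55, -0.26, 0.038], 0.65)]
top release_block [([0.608, 0.001, 0.22], 0.89)]
top tray_right [([0.548, -0.248, 0.017], 0.72)]
top handpiece [([0.744, 0.072, 0.002], 0.74)]
top cup [([0.692, -0.227, -0.005], 0.74)]
top carving [([0.382, -0.044, 0.002], 0.82)]
 21.63 [0.45 0.3  0.38] [-0.2  0.3  0.2] 0.0007
```

View pics/top5.png

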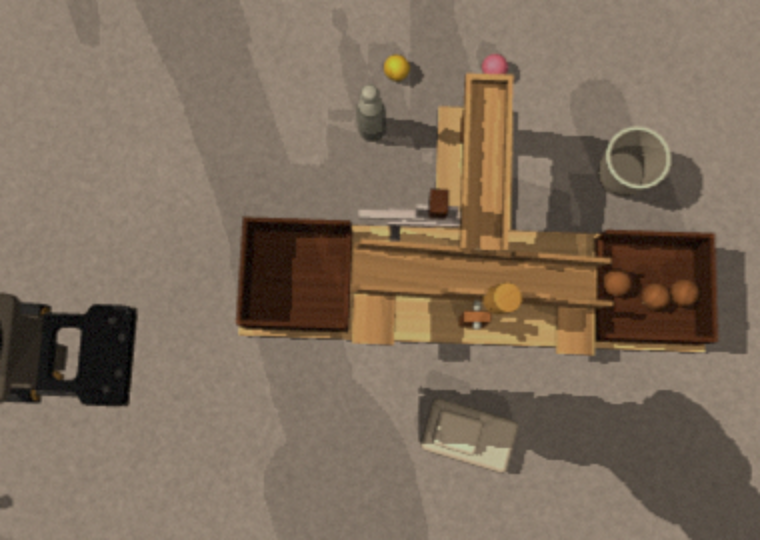

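All three balls are in the right tray at (617,284), (655,296) and (684,292). One check that they are at rest, then I hand in.

Run:
```python
from h import *
a,_=viewer.read_camera("scene"); env.pause(2); b,_=viewer.read_camera("scene")
r=np.abs(a.astype(int)-b)[150:260,130:240]; print(r.max(),r.mean(),np.abs(a.astype(int)-b).mean())
for n in("ball1_center","ball2_center","ball3_center"): print(n,[(np.round(x["at"],3).tolist(),round(x["score"],2)) for x in tip_of("scene",n)][:3])
st(); workorder.finish_job()
```

```text
14 1.237245179063361 1.0132855902777778
ball1_center [([0.821, -0.074, 0.016], 0.89), ([0.387, -0.044, 0.002], 0.28)]
ball2_center [([0.818, 0.045, 0.02], 0.73), ([0.555, -0.194, 0.027], 0.67), ([0.547, -0.253, 0.039], 0.49)]
ball3_center [([0.556, -0.21, 0.034], 0.43)]
 23.88 [0.45 0.3  0.38] [ 0.8  0.7 -0.3] 0.0002
the job is handed in; nothing more can be done
```

I pressed the right thumb pad down and the gate tipped from left-down to right-down. Then I pushed the release slide about 50 mm to its stop, and all three balls rolled into the right tray. I handed the job in at about 24 s; no verdict is reported.

**Last checks:**
- **Gate:** pad_left read about 0.121 m high and pad_right about 0.06 m, so the right end is down.
- **Release slide:** the block moved from y ≈ -0.050 to y ≈ 0.000.
- **Balls:** all three were inside the right tray, at about +38, -4 and -39 mm from its centre along y. Two pictures 2 s apart showed no motion beyond image noise.
- **Bystanders:** the handpiece, cup and carving read within about 5 mm of where they started, which is about the networks' accuracy.
- **Robot:** it stood clear of everything, at (0.45, 0.30, 0.38).

**Disagreements:** the networks sometimes reported the pink and yellow look-alike balls, or once pad_right, in place of the real balls. In the last look, ball1 was found only as the pink look-alike. The earlier top picture clearly shows all three wooden balls in the tray.

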